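Release the key that is still latched on a scrapped charging dock

TASK

The cracked charging dock is going for recycling, but one of its four identical keys is still latched down. With a fingertip tap each key lightly, one after another along the row, starting with the key next to the round well, to feel which one is latched; no free key may be pushed more than about half way in, and the latched one must stay latched while you tap. Then press the latched key fully down so that it lets go, let it spring up level with the others, and leave the tin, jar and gauge standing where they are.

Things in the scene. Friction and masses are not known exactly. Their poses are not given: they have to be found in the camera images.
- dock: cracked blue plastic charging dock, a fixed box 130 (x) x 300 (y) x 50 high (z) mm; origin at the centre of its underside, z up. On its flat deck (50 mm up) a row of four keys runs along the dock's y axis at x = -30 mm, y = -60, -10, 40 and 90 mm; a round well (48 mm wide, rim 3 mm above the deck) lies at x = -30, y = -115 mm, next to the key at y = -60 mm. Behind each key (x = +25 mm) is a flat charging place.
- bay_a: fixed housing of one key (the letters are not in the order of the row, which differs every time); origin on the dock's deck under the middle of the key, axes parallel to the dock's
- bay_b: fixed housing of one key (the letters are not in the order of the row, which differs every time); origin on the dock's deck under the middle of the key, axes parallel to the dock's
- bay_c: fixed housing of one key (the letters are not in the order of the row, which differs every time); origin on the dock's deck under the middle of the key, axes parallel to the dock's
- bay_d: fixed housing of one key (the letters are not in the order of the row, which differs every time); origin on the dock's deck under the middle of the key, axes parallel to the dock's
- key_a_top (a point): centre of the top face of the white square key (26 x 26 mm) in housing bay_a; 14 mm above the deck when the key is free, about 9 mm when it is latched, 4 mm when fully down
- key_b_top (a point): centre of the top face of the white square key (26 x 26 mm) in housing bay_b; 14 mm above the deck when the key is free, about 9 mm when it is latched, 4 mm when fully down
- key_c_top (a point): centre of the top face of the white square key (26 x 26 mm) in housing bay_c; 14 mm above the deck when the key is free, about 9 mm when it is latched, 4 mm when fully down
- key_d_top (a point): centre of the top face of the white square key (26 x 26 mm) in housing bay_d; 14 mm above the deck when the key is free, about 9 mm when it is latched, 4 mm when fully down
- key_a (a joint): how far that key is pushed down, in m: 0 free and up, about 0.005 latched, 0.010 fully down. Its return spring pushes up with 2 N at 0 and 0.6 N more per mm (5 N at 5 mm, 8 N at 10 mm). A free key always springs back; pushed beyond 6 mm it counts as pushed in, not tapped. The latched key does not give until pushed with 5 N, lets go once it is 2.5 mm deeper than its latched place (about 6.5 N), and then rises to 0 with the finger
- key_b (a joint): how far that key is pushed down, in m: 0 free and up, about 0.005 latched, 0.010 fully down. Its return spring pushes up with 2 N at 0 and 0.6 N more per mm (5 N at 5 mm, 8 N at 10 mm). A free key always springs back; pushed beyond 6 mm it counts as pushed in, not tapped. The latched key does not give until pushed with 5 N, lets go once it is 2.5 mm deeper than its latched place (about 6.5 N), and then rises to 0 with the finger
- key_c (a joint): how far that key is pushed down, in m: 0 free and up, about 0.005 latched, 0.010 fully down. Its return spring pushes up with 2 N at 0 and 0.6 N more per mm (5 N at 5 mm, 8 N at 10 mm). A free key always springs back; pushed beyond 6 mm it counts as pushed in, not tapped. The latched key does not give until pushed with 5 N, lets go once it is 2.5 mm deeper than its latched place (about 6.5 N), and then rises to 0 with the finger
- key_d (a joint): how far that key is pushed down, in m: 0 free and up, about 0.005 latched, 0.010 fully down. Its return spring pushes up with 2 N at 0 and 0.6 N more per mm (5 N at 5 mm, 8 N at 10 mm). A free key always springs back; pushed beyond 6 mm it counts as pushed in, not tapped. The latched key does not give until pushed with 5 N, lets go once it is 2.5 mm deeper than its latched place (about 6.5 N), and then rises to 0 with the finger
- tin: open round steel sorting tin, 88 mm wide, 34 mm high, loose, beside the dock; origin at the centre of its underside
- jar: green glass battery jar with steel cap, 62 mm wide, 95 mm high, loose, beside the dock; origin at the centre of its underside
- gauge: flat clear acrylic sizing gauge with four holes, 45 x 130 x 6 mm, loose, lying beyond the dock; origin at the centre of its underside

How it is judged:
On the way, in this order (a step that is already met when the one before it is completed fails the run):
1. the first key, counted from the round well, is touched by a fingertip while the latched key is still latched (value of joint key_c above 0.0035 m and ((y of bay_a in the frame of dock between -0.08 and -0.04 m and contact force between the fingers and bay_a above 0.3 N) or (y of bay_b in the frame of dock between -0.08 and -0.04 m and contact force between the fingers and bay_b above 0.3 N) or (y of bay_c in the frame of dock between -0.08 and -0.04 m and contact force between the fingers and bay_c above 0.3 N) or (y of bay_d in the frame of dock between -0.08 and -0.04 m and contact force between the fingers and bay_d above 0.3 N))), for 0.02 s.
2. the second key, counted from the round well, is touched by a fingertip while the latched key is still latched (value of joint key_c above 0.0035 m and ((y of bay_a in the frame of dock between -0.03 and 0.01 m and contact force between the fingers and bay_a above 0.3 N) or (y of bay_b in the frame of dock between -0.03 and 0.01 m and contact force between the fingers and bay_b above 0.3 N) or (y of bay_c in the frame of dock between -0.03 and 0.01 m and contact force between the fingers and bay_c above 0.3 N) or (y of bay_d in the frame of dock between -0.03 and 0.01 m and contact force between the fingers and bay_d above 0.3 N))), for 0.02 s.
3. the third key, counted from the round well, is touched by a fingertip while the latched key is still latched (value of joint key_c above 0.0035 m and ((y of bay_a in the frame of dock between 0.02 and 0.06 m and contact force between the fingers and bay_a above 0.3 N) or (y of bay_b in the frame of dock between 0.02 and 0.06 m and contact force between the fingers and bay_b above 0.3 N) or (y of bay_c in the frame of dock between 0.02 and 0.06 m and contact force between the fingers and bay_c above 0.3 N) or (y of bay_d in the frame of dock between 0.02 and 0.06 m and contact force between the fingers and bay_d above 0.3 N))), for 0.02 s.
4. the fourth key, counted from the round well, is touched by a fingertip while the latched key is still latched (value of joint key_c above 0.0035 m and ((y of bay_a in the frame of dock between 0.07 and 0.11 m and contact force between the fingers and bay_a above 0.3 N) or (y of bay_b in the frame of dock between 0.07 and 0.11 m and contact force between the fingers and bay_b above 0.3 N) or (y of bay_c in the frame of dock between 0.07 and 0.11 m and contact force between the fingers and bay_c above 0.3 N) or (y of bay_d in the frame of dock between 0.07 and 0.11 m and contact force between the fingers and bay_d above 0.3 N))), for 0.02 s.
5. the latched key is pressed down far enough to let go (beyond 7.5 mm) (value of joint key_c above 0.0077 m), for 0.02 s.
At the end, for the whole second after the job is handed in: all four keys are up (each within 1.5 mm of its free height), and the tin, jar and gauge are within 20 mm of where they stood (value of joint each of key_a, key_b, key_c, key_d below 0.0015 m and distance of each of tin, jar, gauge from where it was at the start of the episode below 0.02 m); the robot touches nothing.
It fails at once if a key that is not latched is pushed in more than 6 mm (value of joint any of key_a, key_b, key_d above 0.006 m).
It fails at once if the tin, jar or gauge is moved or lifted by more than 20 mm (distance of any of tin, jar, gauge from where it was at the start of the episode above 0.02 m).
It also fails if it takes over 48 s, if anything falls off the work surface, if the arm or the gripper's body presses on something with over 40 N, if the wrist force passes 120 N, or if a joint passes its speed limit or range.

ROBOT

A 7-joint arm with a two-finger parallel gripper is mounted at the origin on the work surface. World frame = base frame: x ahead of the robot, y to its left, z up, the work surface at z = 0. Lengths are in m, angles in rad, forces in N, time in s.
With the tool pointing down it reaches from about 0.425 to 0.925 m from the base axis. Payload 6.8 kg.
Tool frame: the origin (TCP) lies at the very end of the fingers, on their centre line; the grasp point (between the pads) lies bot.hold_point_z behind it (bot.hold_point_z is the distance from the TCP to the grasp point, in m); x points along the fingers, z is the direction in which the jaws open and shut, and the axes are right-handed (so a half turn about x gives the same grasp; the last joint's range is limited). The gripper opens to 85 mm and grips with 20 to 120 N. Pads are 22 mm wide; open, the fingers measure 114 mm over their backs; the gripper's body (76 mm by 85 mm) begins 54 mm behind the grasp point. The pads swing forward as they close: fully open they stand 13 mm farther back than shut.
Start: joints at [1.006, 0.477, 0.022, 1.555, -0.011, 1.109, -0.083], TCP at [0.298, -0.606, 0.231] pointing down, gripper open.
Joint ranges: [-2.96, 2.96], [-0.34, 2.1], [-1.41, 1.46], [0.24, 2.44], [-1.37, 4.51], [0.17, 1.92], [-2.96, 2.96]. Speed limits (rad/s): [2.39, 2.39, 3.14, 3.14, 3.14, 3.14, 3.14].

INTERFACE

Orientations are given as a unit quaternion [w, x, y, z].
In Python, from station import bot gives the robot as it stands.
- The arm moves only by the tool drive_tool, never from a script. Its arguments are lists of equal length, an entry for each row: "slide": the shift along the world's x, y, z in mm, a list of three; "turn": the turn, a rotation vector about the world's x, y, z in rad, a list of three; "gripper": the opening, from 0 (shut) to 1 (fully open). A call has 1 to 10 rows; each row is the pose to reach, as a shift and turn from the pose measured when the call began; what a row does not reach only later rows make up. A row lasts 1/10 s, in which the tool goes at most 50 mm and 8.59 degrees, less where a joint would pass 70% of its speed; a pose out of reach is approached as far as the arm can. A call with a gripper value outside its range is refused whole. The fingers move at their own pace and stop on an object; "squeeze" is the grip in N (left out, the last holds). Time passes only in rows, so rows that repeat a pose let the fingers close. It gives the time, the measured TCP pose, the force and the opening at its end, in the units of the state.
- bot.get_obs(): the state, without advancing time (a new reading comes with each control period).
- bot.read_camera(name): name is "scene" or "top" or "wrist"; returns a dict with "color" (480x640x3 uint8, red, green, blue), "fovy" (degrees; the focal length in pixels is half the picture's height over the tangent of half this angle, whatever the lens; pixels are square), "cx", "cy" (the principal point, pixels), "R" (3x3) and "t" (3): a world point X has camera coordinates R X + t. Camera axes: x right, y down, z forward; pixel columns grow to the right and rows downward; lengths in m; the calibration is good to about 2 mm. A picture is of the moment at which its call begins. There is no depth.
- bot.hand_in(): hands the job in, once; it reports no verdict.
The state is a dict: "t": time; "q": joint angles; "joint_vel": joint speeds; "joint_torque": joint torques, N m; "eef_pos": TCP position; "tool_rot": TCP orientation; "contact_force": force on the tool from outside, world axes, zero at the start; "torque": the same for the moment, N m; "gripper_width": opening from 0.0 (shut) to 1.0 (fully open).
Only numpy, scipy, OpenCV 4.12 (cv2) and the standard library are available. Lean on these libraries where they do the work, as an engineer would, in place of code of your own. Each camera call takes 0.05 s, during which the arm holds its last target.

## Working session

There is one attempt and no reset: what is moved stays moved. The work goes in short steps, Python scripts to look and compute and a tool call to move; the robot and the scene stay as the last step left them, time stands still between calls to the robot, and variables do not carry over. Pictures are saved under pics/ and viewed, and the job is handed in when it is done.

Besides the shell and the picture viewer there is one more tool, called after ">>>" in YAML: its name, and indented under it one key for each argument. drive_tool: Moves the arm, as the interface text tells. Its arguments: {"type":"object","properties":{"slide":{"type":"array"},"turn":{"type":"array"},"gripper":{"type":"array"},"squeeze":{"type":"number"}},"required":["slide","turn","gripper"]}

```bash
ls; mkdir -p pics; cat > h.py <<'E'
import numpy as np, cv2, json
from station import bot
def snap(name,fn):
    c=bot.read_camera(name); cv2.imwrite('pics/'+fn+'.png',c['color'][:,:,::-1])
    np.savez('pics/'+fn+'.npz',**{k:c[k] for k in ('fovy','cx','cy','R','t')}); return c
def load(fn): return dict(np.load('pics/'+fn+'.npz'))
def K(c):
    f=240/np.tan(np.radians(float(c['fovy']))/2); return np.array([[f,0,c['cx']],[0,f,c['cy']],[0,0,1]],float)
def proj(c,X):
    x=np.atleast_2d(X)@c['R'].T+c['t']; u=x@K(c).T; return u[:,:2]/u[:,2:]
def ray(c,uv):
    d=c['R'].T@np.linalg.inv(K(c))@np.array([*uv,1.]); return -c['R'].T@c['t'], d/np.linalg.norm(d)
def onz(c,uv,z):
    o,d=ray(c,uv); return o+d*(z-o[2])/d[2]
def tri(*cu):
    A=0;b=0;rs=[]
    for c,uv in cu:
        o,d=ray(c,uv);P=np.eye(3)-np.outer(d,d);A=A+P;b=b+P@o;rs.append((o,P))
    X=np.linalg.solve(A,b); return X,[np.linalg.norm(P@(X-o)) for o,P in rs]
E
python3 - <<'E'
from h import *
for n in ('scene','top','wrist'):
    c=snap(n,n+'0'); print(n,c['fovy'],c['cx'],c['cy'],-c['R'].T@c['t'])
o=bot.get_obs(); print({k:np.round(v,3) for k,v in o.items()}, bot.hold_point_z)
E
```

```text
pics
scene 55.12113277732628 321.97025379616076 243.64204154459713 [0.97414318 0.45021816 0.71253007]
top 44.15179316947313 316.6085212470835 236.82907077227517 [0.48393912 0.02243522 1.06630291]
wrist 64.68031323716802 316.08844613070767 241.89272255046706 [ 0.35648453 -0.57545466  0.37327882]
{'t': np.float64(0.15), 'q': array([ 1.006,  0.478,  0.022,  1.556, -0.012,  1.109, -0.083]), 'joint_vel': array([ 0.   , -0.002, -0.002, -0.003, -0.001, -0.001,  0.   ]), 'joint_torque': array([ 3.0000e-03, -5.9693e+01,  1.6100e+00, -2.8149e+01,  1.3000e-02,
        7.0000e-03, -0.0000e+00]), 'eef_pos': array([ 0.298, -0.605,  0.231]), 'tool_rot': array([ 0.6  ,  0.374,  0.601, -0.374]), 'contact_force': array([ 0.347, -0.041, -0.065]), 'torque': array([ 0.029, -0.008,  0.016]), 'gripper_width': np.float64(0.999)} 0.0187
```

View pics/scene0.png

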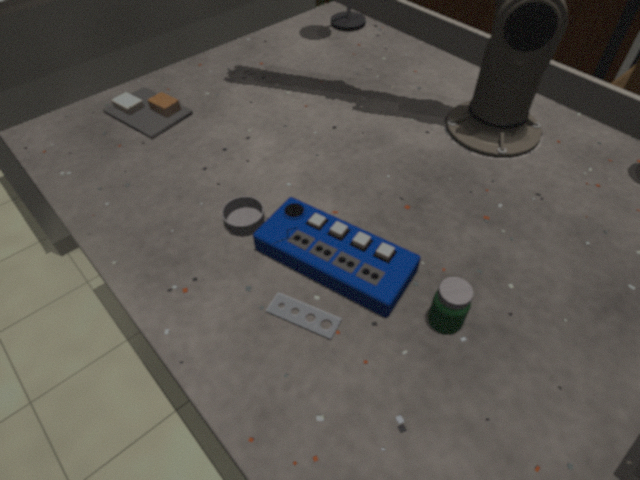

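View pics/top0.png

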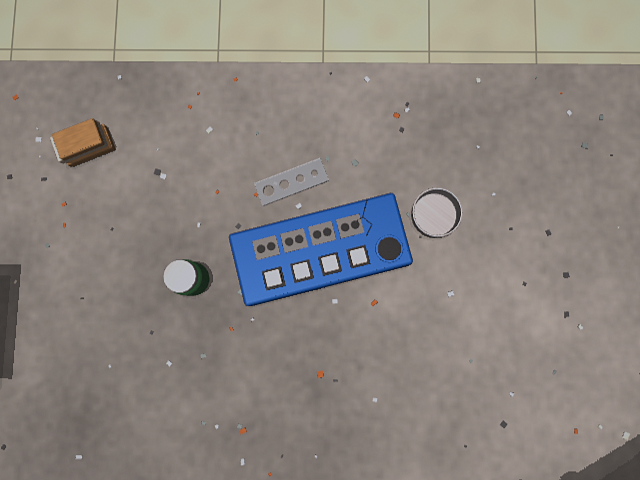

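View pics/wrist0.png

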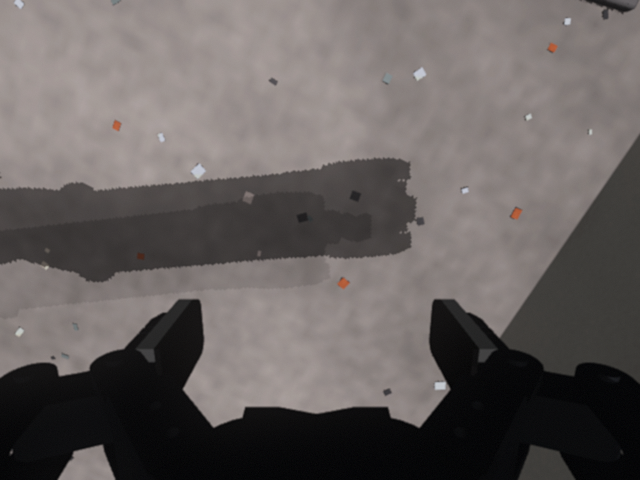

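The top view shows the well at about (389,249) and keys at about (358,257), (330,264), (302,271) and (274,278). The tin is at (437,213), the jar at (185,277) and the gauge at (291,181). Next I'll triangulate the keys.

```bash
cat > m.py <<'E'
from h import *
T=load('top0');S=load('scene0')
def cents(fn,box):
    im=cv2.imread('pics/'+fn+'.png');x0,y0,x1,y1=box
    s=im[y0:y1,x0:x1].astype(int); m=((s.min(2)>130)&(s.max(2)-s.min(2)<40)).astype(np.uint8)
    n,_,st,ce=cv2.connectedComponentsWithStats(m); return [(ce[i]+[x0,y0],st[i]) for i in range(1,n) if st[i,4]>40]
a=cents('top0',(255,240,375,295)); b=cents('scene0',(300,205,402,268))
for k in (a,b):
    for c,s in k: print(c.round(1),s)
a=sorted([c for c,s in a],key=lambda c:-c[0]); b=sorted([c for c,s in b],key=lambda c:c[0])
for p,q in zip(a,b): X,e=tri((T,p),(S,q)); print(X.round(4),np.round(e,4), onz(T,p,.062).round(4))
E
python3 m.py
python3 - <<'E'
import cv2
a=cv2.imread('pics/top0.png')[180:320,215:475]; cv2.imwrite('pics/topz.png',cv2.resize(a,None,fx=3,fy=3,interpolation=2))
a=cv2.imread('pics/scene0.png')[190:320,240:430]; cv2.imwrite('pics/scz.png',cv2.resize(a,None,fx=4,fy=4,interpolation=2))
E
```

```text
[357.9 255.8] [ 95   8  17  17 215]
[329.5 262.8] [ 66  15  18  17 219]
[301.  270.1] [ 38  22  17  18 221]
[272.4 277.5] [  9  29  18  18 221]
[369.2 290.9] [104  45  16  10  80]
[316.8 218.9] [11 10 13  9 74]
[338.4 227.2] [32 18 13 10 80]
[361.3 237.9] [55 28 14 11 89]
[385.  249.1] [78 39 14 11 97]
[ 5.31e-01 -5.31e-02  2.00e-04] [0.0141 0.0141] [ 0.5187 -0.0394  0.062 ]
[ 0.5649 -0.0034  0.0463] [0.0221 0.0221] [ 0.5778 -0.0197  0.062 ]
[0.5521 0.0463 0.0466] [0.0228 0.0228] [0.5651 0.0283 0.062 ]
[0.5391 0.0958 0.0465] [0.0231 0.0231] [0.5519 0.0765 0.062 ]
```

View pics/topz.png

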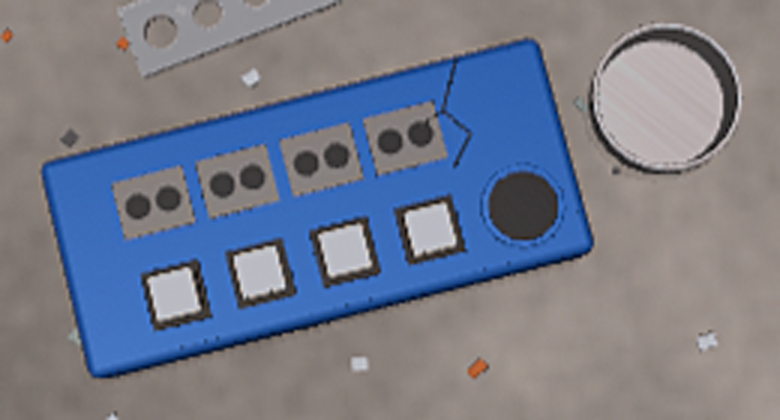

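View pics/scz.png

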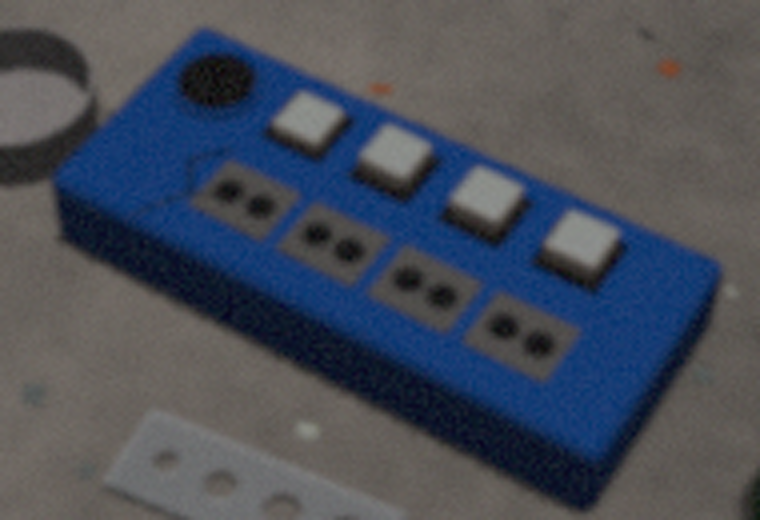

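```bash
sed -i 's/(255,240,375,295)/(255,240,368,289)/' m.py; cat >> m.py <<'E'
a=np.array(a)[-4:] if len(a)>4 else a
d=onz(T,a[0],.062)-onz(T,a[3],.062); print(np.degrees(np.arctan2(d[0],-d[1])),np.linalg.norm(d))
w,e=tri((T,(389.5,248.7)),(S,(240+217/4,190+82/4)));print('well',w.round(4),np.round(e,4))
for n,p,z in (('tin',(437,213),.017),('jar',(180,276),.095),('gauge',(291,181),.003)): print(n,onz(T,p,z).round(3))
from scipy.spatial.transform import Rotation as R
o=bot.get_obs();M=R.from_quat(o['tool_rot'],scalar_first=True).as_matrix();print(M.round(3))
E
python3 m.py
```

```text
[357.9 255.8] [ 95   8  17  17 215]
[329.5 262.8] [ 66  15  18  17 219]
[301.  270.1] [ 38  22  17  18 221]
[272.4 277.5] [  9  29  18  18 221]
[316.8 218.9] [11 10 13  9 74]
[338.4 227.2] [32 18 13 10 80]
[361.3 237.9] [55 28 14 11 89]
[385.  249.1] [78 39 14 11 97]
[ 0.5778 -0.0197  0.0613] [0.0001 0.0001] [ 0.5778 -0.0197  0.062 ]
[0.5649 0.0282 0.0667] [0.0001 0.0001] [0.5651 0.0283 0.062 ]
[0.5516 0.0763 0.0666] [0. 0.] [0.5519 0.0765 0.062 ]
[0.5384 0.1244 0.0663] [0.0002 0.0002] [0.5386 0.125  0.062 ]
15.178757102348255 0.14991975149354295
well [ 0.5913 -0.0737  0.0533] [0.0007 0.0007]
tin [ 0.661 -0.162  0.017]
jar [0.537 0.275 0.095]
gauge [0.719 0.102 0.003]
[[-0.001  0.897  0.441]
 [ 0.001  0.441 -0.897]
 [-1.    -0.    -0.001]]
```

Key heights against 64 mm free and 59 mm latched: three read about 66.5 mm and the one by the well reads 61.3 mm. The offset is a steady +2.3 mm, so the key by the well looks latched. Pitch and row length (150 mm) agree with the text. I'll approach with the gripper shut, jaws aligned with the row.

>>> drive_tool:
  slide:
    - [20, 42, 0]
    - [40, 84, 0]
    - [60, 126, 0]
    - [80, 168, -10]
    - [100, 210, -20]
    - [120, 252, -30]
    - [140, 294, -40]
    - [160, 336, -50]
    - [180, 378, -60]
    - [200, 420, -70]
  turn:
    - [0, 0, -0.02]
    - [0, 0, -0.04]
    - [0, 0, -0.06]
    - [0, 0, -0.08]
    - [0, 0, -0.1]
    - [0, 0, -0.12]
    - [0, 0, -0.14]
    - [0, 0, -0.16]
    - [0, 0, -0.18]
    - [0, 0, -0.192]
  gripper: [0, 0, 0, 0, 0, 0, 0, 0, 0, 0]
  squeeze: 20

```text
t: 1.15
eef_pos: [0.4979, -0.1836, 0.1602]
tool_rot: [0.561, 0.43, 0.562, -0.43]
contact_force: [1.0, -0.4, 0.6]
gripper_width: 0.003
```

>>> drive_tool:
  slide:
    - [20, 40, -10]
    - [40, 82, -25]
    - [60, 125, -40]
    - [80, 164, -55]
    - [80, 164, -60]
    - [80, 164, -60]
    - [80, 164, -60]
  turn:
    - [0, 0, 0]
    - [0, 0, 0]
    - [0, 0, 0]
    - [0, 0, 0]
    - [0, 0, 0]
    - [0, 0, 0]
    - [0, 0, 0]
  gripper: [0, 0, 0, 0, 0, 0, 0]

```text
t: 1.85
eef_pos: [0.5774, -0.0212, 0.1001]
tool_rot: [0.561, 0.43, 0.562, -0.431]
contact_force: [0.4, -1.3, -0.3]
gripper_width: 0.0
```

```bash
python3 - <<'E'
from h import *
c=snap('wrist','wrist1');snap('scene','scene1');t=snap('top','top1')
o=bot.get_obs(); print({k:np.round(v,4) for k,v in o.items() if k in('t','eef_pos','contact_force','gripper_width','tool_rot')})
print(proj(c,[[.578,-.0197,.06],[.565,.028,.064]]), proj(c,[o['eef_pos']]))
E
```

```text
{'t': np.float64(2.0), 'eef_pos': array([ 0.5778, -0.0215,  0.1008]), 'tool_rot': array([ 0.5608,  0.4308,  0.5609, -0.4304]), 'contact_force': array([0.7372, 0.2045, 0.1162]), 'gripper_width': np.float64(-0.0044)}
[[316.11817052 271.36787958]
 [217.37692338 274.37744335]] [[320.10794038 306.4804261 ]]
```

View pics/wrist1.png

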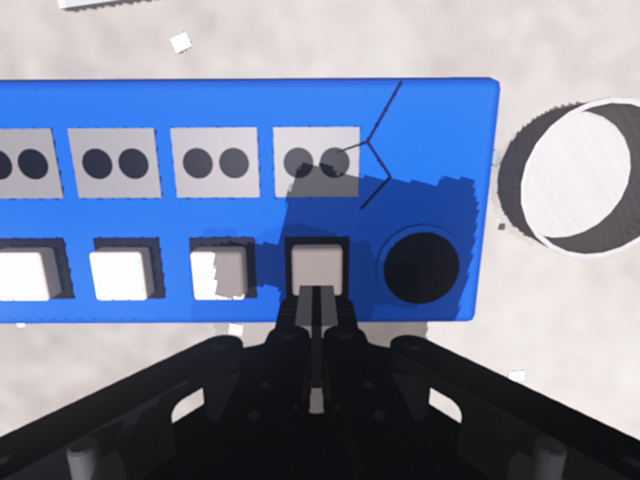

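View pics/scene1.png

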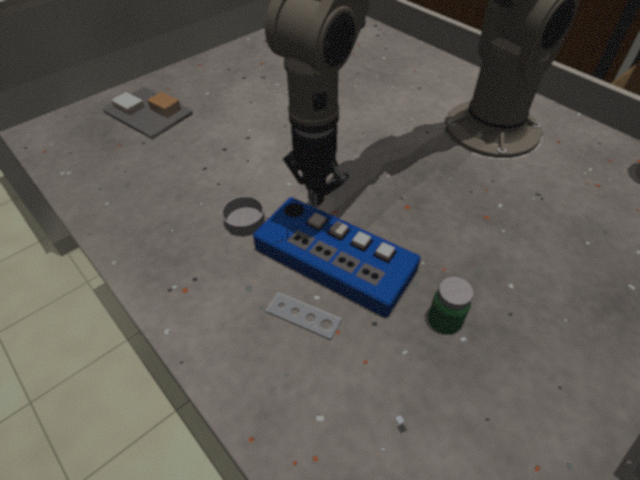

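The wrist view shows the shut tip at about (317,290), right in front of the well-side key centred at (317,267); I predicted (316,271). The tip is narrower than the key. Now I'll descend onto it carefully.

>>> drive_tool:
  slide:
    - [0, 1, -15]
    - [0, 1, -28]
    - [0, 1, -35]
    - [0, 1, -37]
    - [0, 1, -37]
  turn:
    - [0, 0, 0]
    - [0, 0, 0]
    - [0, 0, 0]
    - [0, 0, 0]
    - [0, 0, 0]
  gripper: [0, 0, 0, 0, 0]

```text
t: 2.5
eef_pos: [0.5774, -0.0205, 0.0631]
tool_rot: [0.56, 0.431, 0.561, -0.431]
contact_force: [0.1, 0.4, 0.2]
gripper_width: 0.002
```

>>> drive_tool:
  slide:
    - [0, 0, -1]
    - [0, 0, -1]
  turn:
    - [0, 0, 0]
    - [0, 0, 0]
  gripper: [0, 0]

```text
t: 2.7
eef_pos: [0.5776, -0.0204, 0.0622]
tool_rot: [0.561, 0.431, 0.561, -0.431]
contact_force: [-0.4, -0.5, 0.1]
gripper_width: 0.002
```

>>> drive_tool:
  slide:
    - [0, 0, -1]
    - [0, 0, -1]
  turn:
    - [0, 0, 0]
    - [0, 0, 0]
  gripper: [0, 0]

```text
t: 2.9
eef_pos: [0.5778, -0.0203, 0.0614]
tool_rot: [0.561, 0.431, 0.561, -0.43]
contact_force: [-0.0, 0.3, 1.2]
gripper_width: 0.002
```

>>> drive_tool:
  slide:
    - [0, 0, -0.5]
    - [0, 0, -0.5]
  turn:
    - [0, 0, 0]
    - [0, 0, 0]
  gripper: [0, 0]

```text
t: 3.1
eef_pos: [0.5778, -0.0204, 0.0609]
tool_rot: [0.561, 0.431, 0.561, -0.43]
contact_force: [1.0, -0.3, -0.4]
gripper_width: 0.002
```

>>> drive_tool:
  slide:
    - [0, 0, -0.5]
    - [0, 0, -0.5]
  turn:
    - [0, 0, 0]
    - [0, 0, 0]
  gripper: [0, 0]

```text
t: 3.3
eef_pos: [0.5778, -0.0203, 0.0604]
tool_rot: [0.561, 0.431, 0.561, -0.43]
contact_force: [-0.6, -0.8, 1.2]
gripper_width: -0.0
```

>>> drive_tool:
  slide:
    - [0, 0, -0.5]
    - [0, 0, -0.5]
  turn:
    - [0, 0, 0]
    - [0, 0, 0]
  gripper: [0, 0]

```text
t: 3.5
eef_pos: [0.5777, -0.0203, 0.0598]
tool_rot: [0.561, 0.431, 0.561, -0.43]
contact_force: [1.4, -0.4, 0.4]
gripper_width: 0.003
```

>>> drive_tool:
  slide:
    - [0, 0, -0.5]
    - [0, 0, -0.5]
  turn:
    - [0, 0, 0]
    - [0, 0, 0]
  gripper: [0, 0]

```text
t: 3.7
eef_pos: [0.5777, -0.0204, 0.0593]
tool_rot: [0.561, 0.431, 0.561, -0.43]
contact_force: [0.2, -0.6, 0.3]
gripper_width: 0.001
```

```bash
cat > f.py <<'E'
from h import *
F=[];P=[]
for i in range(6):
    bot.read_camera('wrist'); o=bot.get_obs(); F.append(o['contact_force']);P.append(o['eef_pos'])
print(o['t'],np.mean(F,0).round(2),np.round(np.array(F)[:,2],1),np.mean(P,0).round(5))
E
python3 f.py
```

```text
4.0 [ 0.05 -0.13  0.25] [-0.   0.2  1.1  0.3 -0.7  0.7] [ 0.57771 -0.02033  0.05933]
```

>>> drive_tool:
  slide:
    - [0, 0, -0.5]
    - [0, 0, -0.5]
  turn:
    - [0, 0, 0]
    - [0, 0, 0]
  gripper: [0, 0]

```text
t: 4.2
eef_pos: [0.5778, -0.0203, 0.0592]
tool_rot: [0.561, 0.431, 0.561, -0.43]
contact_force: [-0.9, 1.2, 4.0]
gripper_width: -0.001
```

```bash
sed -i 's/range(6)/range(3)/' f.py; python3 f.py
```

```text
4.35 [-0.87 -0.26  4.67] [4.4 4.3 5.3] [ 0.57776 -0.02036  0.05912]
```

First key: force jumped from about 0 to 4.7 N within 0.2 mm at z = 59.1 mm. It is stiff and at the latched height. Lift, then tap the second key (free would be 64 mm).

>>> drive_tool:
  slide:
    - [0, 0, 8]
    - [-2, 8, 17]
    - [-10, 38, 17]
    - [-13, 48, 15]
    - [-13, 48, 9]
    - [-13, 48, 7]
    - [-13, 48, 7]
  turn:
    - [0, 0, 0]
    - [0, 0, 0]
    - [0, 0, 0]
    - [0, 0, 0]
    - [0, 0, 0]
    - [0, 0, 0]
    - [0, 0, 0]
  gripper: [0, 0, 0, 0, 0, 0, 0]

```text
t: 5.05
eef_pos: [0.5645, 0.0262, 0.0654]
tool_rot: [0.56, 0.431, 0.561, -0.431]
contact_force: [0.2, -0.5, -0.1]
gripper_width: -0.002
```

>>> drive_tool:
  slide:
    - [0, 0, -1]
    - [0, 0, -2]
    - [0, 0, -3]
    - [0, 0, -3]
  turn:
    - [0, 0, 0]
    - [0, 0, 0]
    - [0, 0, 0]
    - [0, 0, 0]
  gripper: [0, 0, 0, 0]

```text
t: 5.45
eef_pos: [0.5648, 0.0254, 0.0625]
tool_rot: [0.56, 0.431, 0.56, -0.432]
contact_force: [-0.0, -2.3, 3.1]
gripper_width: -0.005
```

```bash
python3 f.py
```

```text
5.6 [ 0.06 -2.17  2.86] [3.  3.4 2.2] [0.56478 0.02572 0.06261]
```

Second key: it gave about 1.4 mm at 2.9 N, and 2 + 0.6·1.4 = 2.85 N, so it is free. Next is the third.

>>> drive_tool:
  slide:
    - [0, 0, 8]
    - [-2, 8, 13]
    - [-10, 38, 13]
    - [-13, 50, 12]
    - [-13, 50, 7]
    - [-13, 50, 4]
    - [-13, 50, 3]
    - [-13, 50, 3]
  turn:
    - [0, 0, 0]
    - [0, 0, 0]
    - [0, 0, 0]
    - [0, 0, 0]
    - [0, 0, 0]
    - [0, 0, 0]
    - [0, 0, 0]
    - [0, 0, 0]
  gripper: [0, 0, 0, 0, 0, 0, 0, 0]

```text
t: 6.4
eef_pos: [0.5518, 0.0745, 0.0652]
tool_rot: [0.56, 0.431, 0.56, -0.432]
contact_force: [-1.2, -0.2, 0.6]
gripper_width: 0.002
```

>>> drive_tool:
  slide:
    - [0, 0, -1]
    - [0, 0, -2]
    - [0, 0, -3]
    - [0, 0, -3]
  turn:
    - [0, 0, 0]
    - [0, 0, 0]
    - [0, 0, 0]
    - [0, 0, 0]
  gripper: [0, 0, 0, 0]

```text
t: 6.8
eef_pos: [0.5521, 0.0738, 0.0623]
tool_rot: [0.56, 0.431, 0.56, -0.432]
contact_force: [-0.2, -0.8, 2.8]
gripper_width: -0.002
```

```bash
python3 f.py
```

```text
6.95 [ 0.06 -1.71  2.61] [3.1 3.  1.7] [0.55203 0.07409 0.06236]
```

The third key gave about 1.6 mm at 2.8 N, so it is free. Next is the fourth.

>>> drive_tool:
  slide:
    - [0, 0, 8]
    - [-2, 8, 13]
    - [-10, 38, 13]
    - [-13, 50, 12]
    - [-13, 50, 7]
    - [-13, 50, 4]
    - [-13, 50, 3]
    - [-13, 50, 3]
  turn:
    - [0, 0, 0]
    - [0, 0, 0]
    - [0, 0, 0]
    - [0, 0, 0]
    - [0, 0, 0]
    - [0, 0, 0]
    - [0, 0, 0]
    - [0, 0, 0]
  gripper: [0, 0, 0, 0, 0, 0, 0, 0]

```text
t: 7.75
eef_pos: [0.539, 0.1228, 0.0649]
tool_rot: [0.56, 0.431, 0.56, -0.433]
contact_force: [0.4, -0.2, 1.0]
gripper_width: -0.001
```

>>> drive_tool:
  slide:
    - [0, 0, -1]
    - [0, 0, -2]
    - [0, 0, -3]
    - [0, 0, -3]
  turn:
    - [0, 0, 0]
    - [0, 0, 0]
    - [0, 0, 0]
    - [0, 0, 0]
  gripper: [0, 0, 0, 0]

```text
t: 8.15
eef_pos: [0.5394, 0.1221, 0.062]
tool_rot: [0.56, 0.431, 0.559, -0.433]
contact_force: [0.1, -2.1, 3.3]
gripper_width: -0.001
```

```bash
python3 f.py
```

```text
8.3 [ 0.48 -2.27  3.07] [2.2 4.  3.1] [0.53935 0.12235 0.06208]
```

The fourth key gave about 2 mm at 3.1 N, so it is free too. The latched one is the first, next to the well. Lift, go back and press it.

>>> drive_tool:
  slide:
    - [0, 0, 10]
    - [3, -10, 20]
    - [13, -48, 20]
    - [24, -88, 20]
    - [34, -128, 20]
    - [38, -142, 15]
    - [38, -142, 10]
    - [38, -142, 5]
    - [38, -142, 2]
    - [38, -142, 1]
  turn:
    - [0, 0, 0]
    - [0, 0, 0]
    - [0, 0, 0]
    - [0, 0, 0]
    - [0, 0, 0]
    - [0, 0, 0]
    - [0, 0, 0]
    - [0, 0, 0]
    - [0, 0, 0]
    - [0, 0, 0]
  gripper: [0, 0, 0, 0, 0, 0, 0, 0, 0, 0]

```text
t: 9.3
eef_pos: [0.5767, -0.0175, 0.0626]
tool_rot: [0.56, 0.43, 0.561, -0.432]
contact_force: [0.3, -0.6, 0.5]
gripper_width: -0.001
```

```bash
python3 f.py; python3 -c "
from h import *
snap('wrist','wrist2')"
```

```text
9.45 [-0.1   0.4  -0.06] [-0.2 -0.   0. ] [ 0.57704 -0.0181   0.0629 ]
```

View pics/wrist2.png

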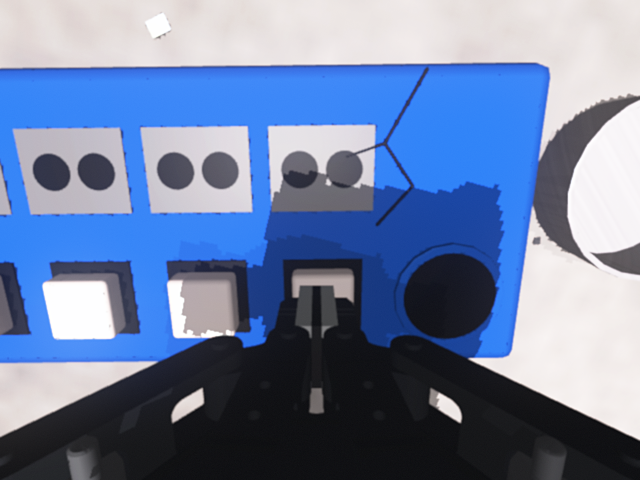

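There's no contact at 62.9 mm, so the key is still latched (at about 59 mm), and the tip is over it. Pressing down.

>>> drive_tool:
  slide:
    - [1, -2, -2]
    - [1, -2, -4]
    - [1, -2, -5.5]
    - [1, -2, -7]
    - [1, -2, -8.5]
    - [1, -2, -9]
    - [1, -2, -9]
  turn:
    - [0, 0, 0]
    - [0, 0, 0]
    - [0, 0, 0]
    - [0, 0, 0]
    - [0, 0, 0]
    - [0, 0, 0]
    - [0, 0, 0]
  gripper: [0, 0, 0, 0, 0, 0, 0]

```text
t: 10.2
eef_pos: [0.5787, -0.0209, 0.0548]
tool_rot: [0.56, 0.431, 0.559, -0.433]
contact_force: [-1.5, 0.4, 7.6]
gripper_width: -0.001
```

```bash
python3 f.py
```

```text
10.35 [-2.39 -0.11  7.24] [7.8 7.  7. ] [ 0.57866 -0.02087  0.0549 ]
```

It's about 9.1 mm deep at 7.4 N, well past the 7.5 mm release point and matching the spring law. Lift slowly straight up, then move clear.

>>> drive_tool:
  slide:
    - [0, 0, 2]
    - [0, 0, 4]
    - [0, 0, 7]
    - [0, 0, 10]
    - [0, 0, 20]
    - [-5, 0, 50]
    - [-30, -20, 90]
    - [-50, -60, 110]
    - [-70, -100, 130]
    - [-90, -140, 150]
  turn:
    - [0, 0, 0]
    - [0, 0, 0]
    - [0, 0, 0]
    - [0, 0, 0]
    - [0, 0, 0]
    - [0, 0, 0]
    - [0, 0, 0]
    - [0, 0, 0]
    - [0, 0, 0]
    - [0, 0, 0]
  gripper: [0, 0, 0, 0, 0, 0, 0, 0, 0, 0]

```text
t: 11.35
eef_pos: [0.4877, -0.1622, 0.2064]
tool_rot: [0.561, 0.431, 0.559, -0.432]
contact_force: [1.4, -1.1, -0.6]
gripper_width: 0.0
```

>>> drive_tool:
  slide:
    - [-15, -40, 0]
    - [-30, -80, 0]
    - [-45, -120, 0]
    - [-60, -160, 0]
    - [-60, -160, 0]
  turn:
    - [0, 0, 0]
    - [0, 0, 0]
    - [0, 0, 0]
    - [0, 0, 0]
    - [0, 0, 0]
  gripper: [0, 0, 0, 0, 0]

```text
t: 11.85
eef_pos: [0.4242, -0.3286, 0.207]
tool_rot: [0.559, 0.433, 0.557, -0.436]
contact_force: [-0.4, 0.3, -0.2]
gripper_width: -0.004
```

```bash
python3 - <<'E'
from h import *
snap('top','top2');snap('scene','scene2')
a=cv2.imread('pics/top2.png')[140:320,150:475];b=cv2.imread('pics/scene2.png')[190:340,220:480]
cv2.imwrite('pics/end.png',np.vstack([cv2.resize(a,(540,300)),cv2.resize(b,(540,290))]))
o=bot.get_obs();print(o['t'],o['eef_pos'])
E
sed 's/top0/top2/g;s/scene0/scene2/g' m.py > m2.py; python3 m2.py|head -12
```

```text
11.95 [ 0.42714088 -0.32303191  0.20670756]
[358.  255.5] [ 95   7  17  18 218]
[329.5 262.8] [ 66  15  18  17 219]
[301.  270.1] [ 38  22  17  18 221]
[272.4 277.5] [  9  29  18  18 222]
[316.6 217.1] [10  8 14  9 74]
[338.6 227.2] [32 18 14 10 82]
[361.2 237.9] [55 28 13 11 91]
[385.1 249. ] [78 39 15 11 97]
[ 0.578  -0.0197  0.0666] [0. 0.] [ 0.5784 -0.0199  0.062 ]
[0.5647 0.0283 0.0668] [0. 0.] [0.5651 0.0283 0.062 ]
[0.5517 0.0762 0.0666] [0.0001 0.0001] [0.5519 0.0765 0.062 ]
[0.5384 0.1244 0.0666] [0.0002 0.0002] [0.5386 0.125  0.062 ]
```

View pics/end.png

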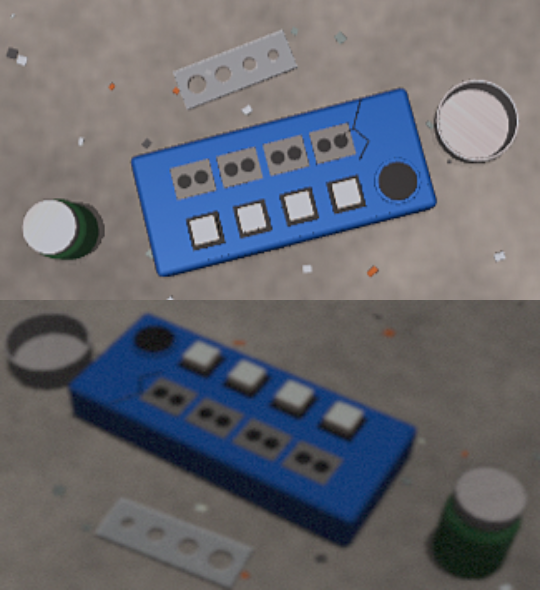

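All four keys now stand at the same height (66.6–66.8 mm, with the known +2.5 mm bias). The tin, jar and gauge look unmoved, and the arm is clear.

```bash
python3 -c "
from station import bot
print(bot.hand_in())"
```

```text
the job is handed in; nothing more can be done
None
```

The latched key was the first one, next to the round well. It has let go and is up level with the others, and I handed the job in at about 12 s.

- **Tapping:** With the gripper shut, I tapped the four keys in order from the well. The first was stiff at the latched height: about 4.7 N with only about 0.2 mm of movement. That is close to the 5 N at which a latched key starts to give. The other three each gave about 1.4–2 mm at about 3 N, so they were free and stayed well under the 6 mm limit.
- **Release:** Before the press, the tip met no contact at 62.9 mm over the first key, so it was still latched. I then pressed it to about 9.1 mm at 7.4 N and lifted slowly.
- **Last checks:** By triangulation all four key tops stand within 0.2 mm of each other; the first measured 61.3 mm before and 66.6 mm now. The tin, jar and gauge look unmoved in the top and scene pictures; I did not measure them again. The arm is well clear of everything.
- **Disagreements:** The camera heights read about 2.5 mm above the 64 mm in the task text, while the contact heights agreed with the text. During the taps of keys two to four there was also about 2 N of sideways force from the arm still settling. It had no visible effect.

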